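Register a copper bar blank in the drilling fixture

ROBOT

A 6-joint arm with a two-finger parallel gripper is mounted at the origin on a cart in front of the work surface, level with it; the furniture and walls round the work are solid. World frame = base frame: x ahead of the robot, y to its left, z up, the work surface at z = 0. Lengths are in m, angles in rad, forces in N, time in s.
With the tool pointing down it reaches from about 0.3 to 0.85 m from the base axis. Payload 4.2 kg.
Tool frame: the origin (TCP) lies between the finger pads; the fingertips stand 19 mm ahead of it and the grasp point (between the pads) is the TCP; z points along the fingers, y is the line along which they close (so a half turn about z gives the same grasp; the last joint's range is limited). The gripper opens to 91 mm and grips with 3 to 60 N. Pads are 32 mm wide; open, the fingers measure 118 mm over their backs; the gripper's body (76 mm by 178 mm) begins 60 mm behind the grasp point.
Start: joints at [-1.262, 0.32, 1.565, -0, 1.257, -0.02], TCP at [0.186, -0.544, 0.233] pointing down, gripper open.
Joint ranges: [-3.11, 3.11], [-0.84, 2.01], [0.21, 2.61], [-1.34, 4.49], [0.05, 2.63], [-2.56, 2.56]. Speed limits (rad/s): [2.57, 2.57, 3.14, 3.14, 3.14, 3.14].

INTERFACE

Orientations are given as a unit quaternion [x, y, z, w].
In Python, from workcell import arm, ungrasp, close, kin, readout, capture, camera_params, job gives the robot as it stands. The module is installed in compiled form; this text tells all that it offers. Calls block until the motion is done:
- arm.movep(position, orientation): joint-space move of the TCP to a pose.
- arm.servo_line(position, rot=None, max_speed=0.15, stop_force=None): straight line of the TCP; rot=None keeps the orientation; max_speed is the mean speed in m/s. With stop_force (N) it stops when the force on the tool has changed by that much, and returns True; else False.
- arm.movej(angles): joint-space move.
- ungrasp() and close(effort=None): open the fingers fully, or close them until they stop; effort is the grip in N (None keeps the last).
- arm.sleep(seconds).
- kin.inverse_kinematics(position, orientation): joint angles nearest the present ones, or None.
- readout.sense(): the state.
- capture(name): name is "scene" or "top" or "wrist"; returns the picture (420x560x3 uint8, red, green, blue); there is no depth.
- camera_params(name): a dict with "camera_matrix" (3x3 intrinsics, pixels), "position" and "orientation" of the camera in the world. Camera axes: x right, y down, z forward; pixel columns grow to the right and rows downward; lengths in m; the calibration is good to about 2 mm. A picture is of the moment at which its call begins: read the wrist's pose just before it. camera_params takes no time and is no camera call; for the wrist camera it gives the pose at the moment of the call.
A pose or a line that the arm cannot do raises arm.PlanningError and nothing moves.
- job.job_done(): hands the job in; it is judged then, once.
The state is a dict: "clock": time; "joint_pos": joint angles; "qvel": joint speeds; "tau": joint torques, N m; "tcp_pos": TCP position; "eef_rot": TCP orientation; "wrist_force": force on the tool from outside, world axes, zero at the start; "wrist_torque": the same for the moment, N m; "gripper_width": finger opening in m; "grip_force": force on a finger pad.
Only numpy, scipy, OpenCV 4.12 (cv2) and the standard library are available. Lean on these libraries where they do the work, as an engineer would, in place of code of your own. Each camera call takes 0.05 s, during which the arm holds its last target. There are 200 camera calls.

TASK

Lay the copper bar blank flat on the bed of the aluminium drilling fixture and push it home against the stops: one long edge bearing on both steel back pins and one end bearing on the blue end stop. Either end may face the stop and either broad face may be up. Leave it lying there, and do not disturb the pliers, the spanner or the electrode tip.

Things in the scene. Friction and masses are not known exactly. Their poses are not given: they have to be found in the camera images.
- copper_bar: plain copper bar blank, 28 (x) x 130 (y, its length) x 10 mm (z), 0.3 kg, loose on the bench beside the fixture; the upper broad face has thin scribed lines; origin at the centre of its underside; symmetrical end for end; it slides on the bed under a push of about 2 to 5 N
- fixture: aluminium fixture bed, fixed to the bench, 120 (x) x 220 (y) x 15 mm (z); origin at the centre of its underside, flat bed face at z = 15 mm. Two upright dark steel stop pins, 12 mm in diameter and rising 19 mm above the bed, stand at x = 36 mm, y = +40 and -40 mm in its frame, so a long bar edge that bears on both lies along y at x = 30 mm. The front (-x) and left (+y) sides of the bed are open
- left_pin (a point): axis of the +y back pin, at bed height (the pin's radius is 6 mm)
- right_pin (a point): axis of the -y back pin, at bed height (the pin's radius is 6 mm)
- end_stop: blue end stop block, 50 (x) x 22 (y) x 18 mm (z), with a screw head 7 mm higher on top; screwed immovably onto the bed near its -y end at a distance that varies by some 30 mm; axes parallel to the fixture's; origin at the centre of its underside, on the bed. Its +y face, bare steel, is the stopping face (11 mm from the origin)
- stop_face (a point): middle of the end stop's stopping face, 5 mm above the bed
- pliers: red-handled long-nose pliers, 55 x 186 x 11 mm (length along y), lying behind the fixture, to the right; origin at the centre of its underside; to be left alone
- spanner: steel spanner, 27 x 150 x 8 mm (length along y), lying beyond the bar; origin at the centre of its underside; to be left alone
- electrode_tip: small copper electrode tip, 20 mm in diameter, 26 mm tall, standing in front of the fixture; origin at the centre of its underside; to be left alone

How it is judged:
By the outcome, as a careful person would: the job done as asked, in the order asked, and still so for the second after the job is handed in, with the robot touching nothing.
It also fails if it takes over 48 s, if anything falls off the work surface, if the arm or the gripper's body presses on something with over 40 N, if the wrist force passes 120 N, or if a joint passes its speed limit or range.

## Working session

There is one attempt and no reset: what is moved stays moved. The work goes in short steps, each a Python script; the robot and the scene stay as the last script left them, time stands still between calls to the robot, and variables do not carry over. Pictures are saved under pics/ and viewed, at most 10 in all, crops included, and the job is handed in when it is done.

```bash
mkdir -p pics
python3 - <<'E'
from workcell import *
import cv2
for n in("scene","top"):
    cv2.imwrite(f"pics/{n}0.png",capture(n)[:,:,::-1]); p=camera_params(n); print(n,p)
s=readout.sense(); print(s)
E
```

```text
scene {'camera_matrix': array([[444.43939479,   0.        , 285.85776772],
       [  0.        , 444.43939479, 210.61471849],
       [  0.        ,   0.        ,   1.        ]]), 'position': array([0.1416268 , 0.66275414, 0.67470484]), 'orientation': array([-0.22083999,  0.8615355 , -0.44562162,  0.10201788])}
top {'camera_matrix': array([[433.46672509,   0.        , 277.99201573],
       [  0.        , 433.46672509, 206.34706855],
       [  0.        ,   0.        ,   1.        ]]), 'position': array([ 0.31668068, -0.11779925,  1.03002742]), 'orientation': array([ 0.71402666, -0.68986363,  0.08027716, -0.08837236])}
{'clock': 0.1, 'joint_pos': array([-1.26198456e+00,  3.20243551e-01,  1.56554134e+00, -9.83039720e-06,
        1.25741573e+00, -1.99840159e-02]), 'qvel': array([-0.00046161, -0.00056135, -0.00299722,  0.00132588,  0.00106527,
        0.00152491]), 'tau': array([-4.63001652e-04, -4.13333380e+01, -2.32509470e+01,  7.26951356e-02,
        4.21070913e-02, -3.59753017e-05]), 'tcp_pos': array([ 0.18554837, -0.5437955 ,  0.23220148]), 'eef_rot': array([ 9.86516507e-01,  1.63659815e-01, -1.20329340e-04, -7.94942935e-04]), 'wrist_force': array([ 0.74975827,  0.60437566, -0.57901801]), 'wrist_torque': array([ 3.15785959e-02, -8.95704797e-05,  4.54121512e-02]), 'grip_force': 0.0, 'gripper_width': 0.09117618011179213}
```

View pics/top0.png

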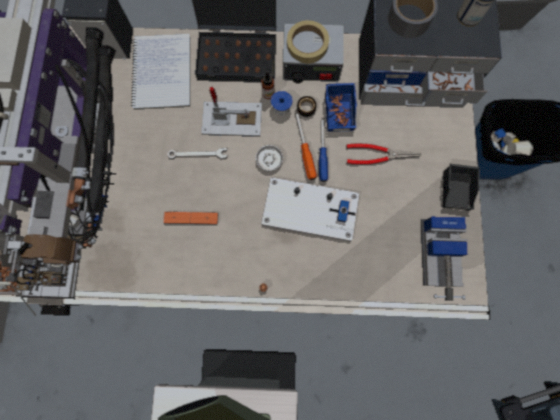

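View pics/scene0.png

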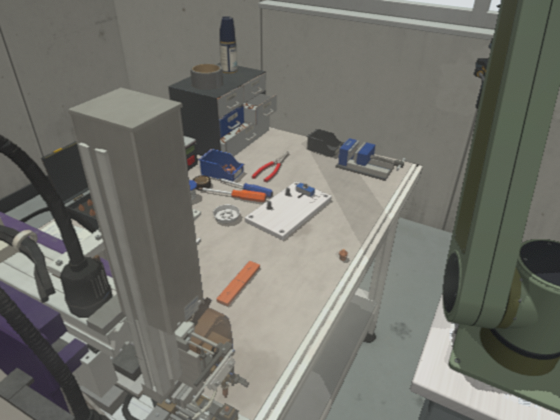

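The top view shows the bar centred at (191,218), the fixture at (311,209), the pins at (297,191) and (330,196), the blue stop at (343,210) and the tip at (263,288). The scene view agrees. I'll get coarse positions from these, then take wrist close-ups.

```bash
cat > h.py <<'E'
from workcell import *
import numpy as np, cv2
from scipy.spatial.transform import Rotation as R
def ray(P,uv,z):
    uv=np.atleast_2d(np.asarray(uv,float)); K=P["camera_matrix"]
    d=np.c_[uv,np.ones(len(uv))]@np.linalg.inv(K).T@R.from_quat(P["orientation"]).as_matrix().T
    c=P["position"]; return c+d*((z-c[2])/d[:,2])[:,None]
def down(a):  # tool down, closing line (tool y) at world angle a
    y=np.array([np.cos(a),np.sin(a),0]);z=np.array([0,0,-1.]);x=np.cross(y,z)
    return R.from_matrix(np.c_[x,y,z]).as_quat()
def clock(): return round(float(readout.sense()["clock"]),2)
def blob(m,n=1):
    c,_=cv2.findContours(m.astype(np.uint8),cv2.RETR_EXTERNAL,cv2.CHAIN_APPROX_NONE)
    return sorted(c,key=cv2.contourArea)[::-1][:n]
def copper(im):
    h=cv2.cvtColor(im,cv2.COLOR_RGB2HSV); return (h[...,0]<14)&(h[...,1]>120)&(h[...,2]>60)
E
python3 - <<'E'
from h import *
P=camera_params("top"); im=cv2.imread("pics/top0.png")[:,:,::-1].copy()
m=copper(im); m[:,:150]=0; m[:,240:]=0; m[:200]=0; m[240:]=0
r=cv2.minAreaRect(blob(m)[0]); print(r); print(ray(P,cv2.boxPoints(r),.01).round(4), ray(P,r[0],.01))
fx=[(272,179),(359,187),(350,241),(262,228)]; print(ray(P,fx,.015).round(4))
print("pins",ray(P,[(297,191),(330,196)],.034).round(4),"stop",ray(P,(343,210),.035).round(4),"tip",ray(P,(263,288),.02).round(4))
f=ray(P,(311,209),.015)[0]; b=ray(P,r[0],.01)[0]
c=camera_params("wrist"); s=readout.sense(); T=R.from_quat(s["eef_rot"])
print("cam in tool",T.inv().apply(c["position"]-s["tcp_pos"]),(T.inv()*R.from_quat(c["orientation"])).as_matrix().round(3),c["camera_matrix"][0])
E
```

```text
((190.5, 217.5), (11.0, 53.0), 90.0)
[[0.5418 0.1736 0.01  ]
 [0.5461 0.0453 0.01  ]
 [0.519  0.0434 0.01  ]
 [0.5147 0.1709 0.01  ]] [[0.53034293 0.10824512 0.01      ]]
[[ 0.6322 -0.0846  0.015 ]
 [ 0.6189 -0.297   0.015 ]
 [ 0.4854 -0.2746  0.015 ]
 [ 0.5095 -0.0655  0.015 ]]
pins [[ 0.5984 -0.146   0.034 ]
 [ 0.5887 -0.2246  0.034 ]] stop [[ 0.5553 -0.2553  0.035 ]] tip [[ 0.3688 -0.0742  0.02  ]]
cam in tool [ 0.0757675   0.00201686 -0.15161404] [[ 0.    -0.963 -0.269]
 [ 1.     0.    -0.   ]
 [ 0.    -0.269  0.963]] [377.77815025   0.         282.43568632]
```

Run:
```python
from h import *
for a in (-.12,-.12+np.pi): print(kin.inverse_kinematics([.55,-.2,.2],down(a)), kin.inverse_kinematics([.53,.108,.15],down(a)))
q=kin.inverse_kinematics([.55,-.2,.2],down(-.12)); 
arm.movep([.55,-.2,.2],down(-.12)); arm.sleep(.2)
P=camera_params("wrist"); np.save("P1.npy",P,allow_pickle=True); cv2.imwrite("pics/w1.png",capture("wrist")[:,:,::-1])
arm.movep([.53,.108,.17],down(-.03)); arm.sleep(.2)
P=camera_params("wrist"); np.save("P2.npy",P,allow_pickle=True); im=capture("wrist");cv2.imwrite("pics/w2.png",im[:,:,::-1])
c=blob(copper(im))[0]; r=cv2.minAreaRect(c); print(r); print(ray(P,cv2.boxPoints(r),.01).round(4)); print(ray(P,r[0],.01), clock())
```

```text
[-3.68422495e-01  3.57652704e-01  1.59291444e+00 -4.44089210e-16
  1.19102551e+00 -2.48422495e-01] [ 1.79758576e-01  3.33761132e-01  1.76769949e+00 -4.44089210e-16
  1.04013204e+00  2.99758576e-01]
None None
((285.1504821777344, 181.15951538085938), (147.49952697753906, 32.53456497192383), 87.27368927001953)
[[0.5193 0.1713 0.01  ]
 [0.5453 0.1717 0.01  ]
 [0.549  0.0439 0.01  ]
 [0.5199 0.0433 0.01  ]]
[[0.53332376 0.11097619 0.01      ]] 3.61
```

View pics/w1.png

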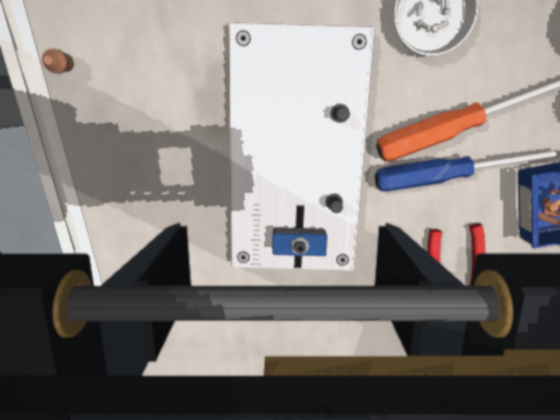

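View pics/w2.png

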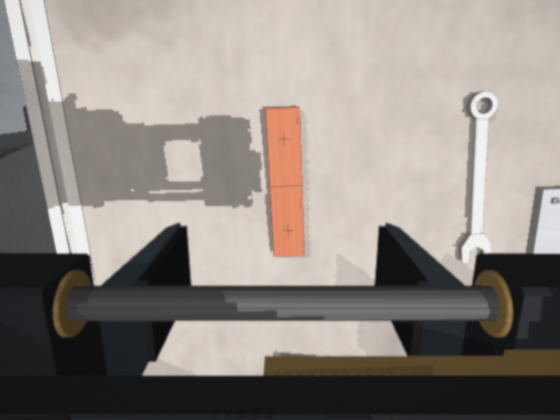

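The fixture view shows the pins at about (340,113) and (335,203), the blue stop at (299,243) and the bed corners at (231,24), (372,28), (352,268) and (233,266). The bar view shows the whole bar, with its centre mark near (285,186).

Run:
```python
from h import *
ld=lambda f:np.load(f,allow_pickle=True).item()
P=ld("P1.npy"); im=cv2.imread("pics/w1.png")[:,:,::-1].copy(); h=cv2.cvtColor(im,cv2.COLOR_RGB2HSV)
m=(h[...,1]<32)&(h[...,2]>95); m[:, :215]=0; m[:,380:]=0; m[275:]=0
# corner edge lines by fixture corners viewed
def rect(P,c,z):
    p=ray(P,c.reshape(-1,2),z)[:,:2]; return cv2.minAreaRect((p*1000).astype(np.float32))
print("corners",ray(P,[(231,24),(372,28),(352,268),(233,266)],.015).round(4).tolist())
b=(h[...,0]>100)&(h[...,0]<125)&(h[...,1]>120); b[:,:250]=0;b[:,340:]=0
c=blob(b)[0]; print("stop",cv2.boundingRect(c),rect(P,c,.033))
k=(h[...,2]<75); k[:,:325]=0;k[:,355:]=0;k[:95]=0;k[215:]=0
for c in blob(k,2):
    x,y,w,hh=cv2.boundingRect(c); print("pin",(x,y,w,hh),"blob centre z=.025",ray(P,(x+w/2,y+hh/2),.025).round(4))
P=ld("P2.npy"); im=cv2.imread("pics/w2.png")[:,:,::-1].copy(); print("bar",rect(P,blob(copper(im))[0],.01))
a=cv2.imread("pics/w1.png")[90:275,225:375]; cv2.imwrite("pics/w1c.png",cv2.resize(a,None,fx=3.2,fy=3.2,interpolation=cv2.INTER_CUBIC))
```

```text
corners [[0.5243, -0.0666, 0.015], [0.6386, -0.0835, 0.015], [0.6069, -0.2964, 0.015], [0.4922, -0.2803, 0.015]]
stop (273, 233, 53, 22) ((558.4847412109375, -257.7022399902344), (19.57440757751465, 47.3137321472168), 81.44966888427734)
pin (326, 196, 15, 12) blob centre z=.025 [[ 0.5937 -0.2247  0.025 ]]
pin (332, 106, 11, 14) blob centre z=.025 [[ 0.6036 -0.1473  0.025 ]]
bar ((533.3650512695312, 107.53559875488281), (26.49258804321289, 127.88147735595703), 0.8862723708152771)
```

View pics/w1c.png

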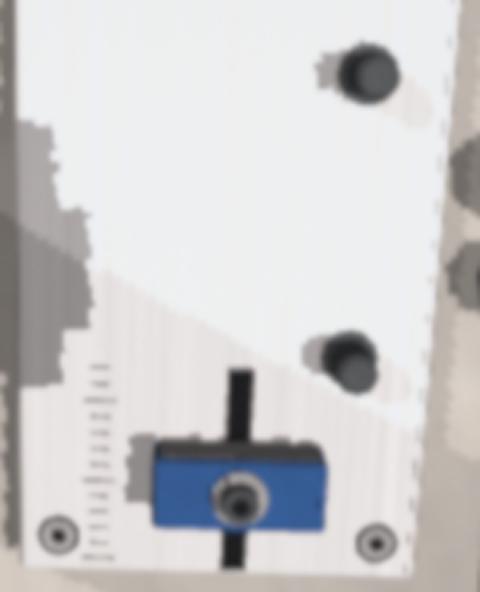

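```bash
cat >> h.py <<'E'
F0=np.array([.5655,-.1817]); YAW=-.1477
ex=np.array([np.cos(YAW),np.sin(YAW)]); ey=np.array([-ex[1],ex[0]])
def loc(x,y,z): return np.r_[F0+x*ex+y*ey,z]
def tol(p): d=np.asarray(p)[:2]-F0; return np.array([d@ex,d@ey])
E
python3 - <<'E'
from h import *
P=np.load("P1.npy",allow_pickle=True).item()
for p in ray(P,[(341.6,113.75),(336.2,206.5)],.034): print("pin top local",tol(p).round(4))
a=.0155; b=[.5334,.1075]
arm.movep([*b,.10],down(a)); arm.servo_line([*b,.022],max_speed=.12,stop_force=12)
close(25); s=readout.sense(); print("grip",s["gripper_width"],s["grip_force"],s["tcp_pos"])
arm.servo_line([*b,.12],max_speed=.15)
s=readout.sense(); print("lift",s["gripper_width"],s["wrist_force"])
arm.movep(loc(0,.012,.10),down(YAW)); arm.sleep(.1)
s=readout.sense(); print("width",s["gripper_width"],s["tcp_pos"],clock())
cv2.imwrite("pics/held.png",capture("wrist")[:,:,::-1])
E
```

```text
pin top local [0.0348 0.0395]
pin top local [ 0.0355 -0.0399]
grip 0.027489254782401107 24.999994039535522 [0.53331925 0.10749526 0.02195372]
lift 0.02778085121830901 [-0.42024605 -0.02498994 -3.20810068]
width 0.027219044703518134 [ 0.56744347 -0.16821405  0.10004327] 7.76
```

View pics/held.png

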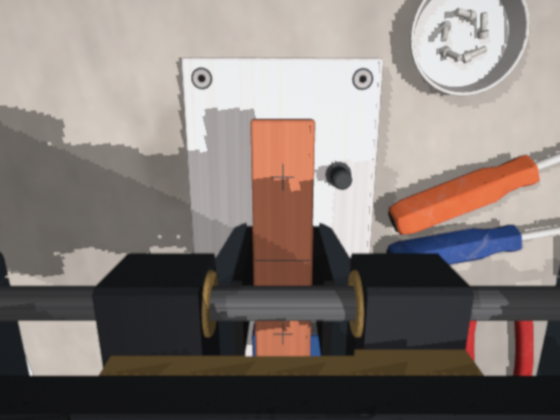

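The bar is held squarely. It covers the left side of the bed, its centre line is near row 261, and the left pin at (341,177) is clear of it. Next I lower it, release it and push it home.

```bash
cat >> h.py <<'E'
def push(a,b,z=.037,v=.03,f=12,up=.09):
    arm.movep(loc(*a,up),down(YAW)); arm.servo_line(loc(*a,z),max_speed=.15,stop_force=15)
    h=arm.servo_line(loc(*b,z),max_speed=v,stop_force=f); s=readout.sense()
    w=s["wrist_force"][:2]; print("push",h,"tcp local",tol(s["tcp_pos"]).round(4),"F",(w@ex).round(1),(w@ey).round(1),clock())
    p=tol(s["tcp_pos"]); d=np.array(a)-b; d=d/np.linalg.norm(d); p=p+.012*d
    arm.servo_line(loc(*p,z),max_speed=.1); arm.servo_line(loc(*p,up),max_speed=.2)
E
python3 - <<'E'
from h import *
print(arm.servo_line(loc(0,.012,.0365),max_speed=.08,stop_force=6),readout.sense()["tcp_pos"])
ungrasp(); arm.servo_line(loc(0,.012,.10),max_speed=.2); close()
push((-.045,.012),(-.004,.012))
push((.015,.104),(.015,.070))
push((-.032,0),(-.004,0))
arm.movep(loc(0,.03,.2),down(YAW)); arm.sleep(.1)
P=camera_params("wrist"); np.save("P3.npy",P,allow_pickle=True); im=capture("wrist"); cv2.imwrite("pics/after.png",im[:,:,::-1])
c=blob(copper(im)); p=ray(P,c[0].reshape(-1,2),.025)[:,:2]
r=cv2.minAreaRect(np.float32([1000*tol(q) for q in p])); print(r,clock())
E
```

```text
True [ 0.56622554 -0.16944463  0.03676249]
push True tcp local [-0.0085  0.0122] F -0.4 0.4 13.47
push True tcp local [0.0132 0.0827] F 0.8 2.2 15.79
push False tcp local [-0.008   0.0002] F -8.3 -0.8 18.54
((16.16309356689453, 13.258003234863281), (27.004430770874023, 99.8185806274414), 0.029448308050632477) 19.95
```

View pics/after.png

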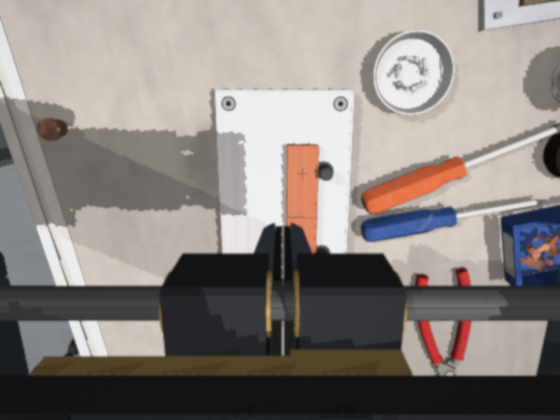

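The bar now lies along both pins, at (325,171) and (321,252), with its left end near row 145. The gripper hides the stop end, so I'll push again more firmly and look from there.

Run:
```python
from h import *
push((.015,.095),(.015,.060),f=18)
push((-.028,0),(.004,0),f=18)
arm.movep(loc(-.01,-.07,.16),down(YAW)); arm.sleep(.2)
P=camera_params("wrist"); np.save("P4.npy",P,allow_pickle=True); im=capture("wrist")
cv2.imwrite("pics/after2.png",cv2.resize(im[20:290,200:400],None,fx=2.2,fy=2.2,interpolation=cv2.INTER_CUBIC)[:,:,::-1])
c=blob(copper(im)); p=ray(P,c[0].reshape(-1,2),.025)[:,:2]
print(cv2.minAreaRect(np.float32([1000*tol(q) for q in p])),clock())
```

```text
push True tcp local [0.0151 0.0826] F 0.6 2.4 21.68
push True tcp local [-0.0083  0.0004] F 0.6 1.0 24.17
((15.883634567260742, -2.0166168212890625), (127.99223327636719, 27.828630447387695), 89.61255645751953) 25.58
```

View pics/after2.png

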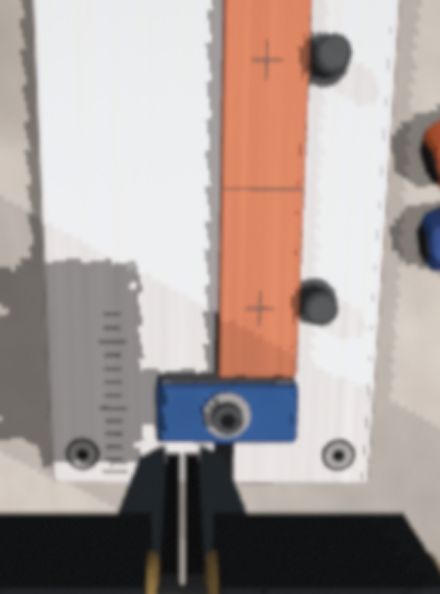

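The picture shows the bar's end against the stop face at row 378 and its edge against both pins, at (322,58) and (313,302). Repeating both pushes with 18 N gave the same stopping points within 0.2 mm of the 12 N end push and 0.3 mm of the last side push, so the bar is seated.

```bash
python3 -c "
from h import *
print(job.job_done())"
```

```text
the job is handed in; nothing more can be done
None
```

The copper bar lies flat on the fixture bed, against both back pins and the end stop, and I handed the job in at about 26 s without moving near the pliers, spanner or electrode tip.

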